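Find the rocking cover of the bench's socket well and push it open

ROBOT

A 7-joint arm with a two-finger parallel gripper is mounted at the origin on the work surface. World frame = base frame: x ahead of the robot, y to its left, z up, the work surface at z = 0. Lengths are in mm, angles in rad, forces in N, time in s.
With the tool pointing down it reaches from about 425 to 1025 mm from the base axis. Payload 9.4 kg.
Tool frame: the origin (TCP) lies midway between the tips of the shut fingers; the grasp point (between the pads) lies 19 mm behind it; z points along the fingers, y is the line along which they close (so a half turn about z gives the same grasp; the last joint's range is limited). The gripper opens to 93 mm and grips with 3 to 60 N. Pads are 15 mm wide; open, the fingers measure 128 mm over their backs; the gripper's body (75 mm by 188 mm) begins 65 mm behind the grasp point.
Start: joints at [-1.313, 0.599, -0.003, 1.599, 0.002, 0.943, -0.08], TCP at [238.225, 684.743, 218.618] pointing down, gripper open.
Joint ranges: [-2.57, 2.57], [-0.35, 1.97], [-1.29, 1.29], [0.11, 2.56], [-1.05, 4.19], [0.11, 1.86], [-2.63, 2.63]. Speed limits (rad/s): [2.22, 2.22, 3.01, 3.01, 3.14, 3.14, 3.14].

INTERFACE

Orientations are given as a rotation vector (axis times angle).
In Python, from workcell import manip, imaging, workorder, finder gives the robot as it stands.
- The arm moves only by the tool drive_tool, never from a script. Its argument "moves" is a list that holds one entry, the list of rows, each a list of 5 numbers: the finger opening in mm, from 0 to 93, then the shift along the world's x, y, z in mm, then the turn about the world's z in rad. In form: [[[fingers, tx, ty, tz, turn], ...]]. A call has 1 to 5 rows; each row shifts and turns the commanded pose from where the row before left it; what a row does not reach is not made up. A row lasts 1/8 s, in which the tool goes at most 62.5 mm and 10.7 degrees, less where a joint would pass 70% of its speed; a pose out of reach is approached as far as the arm can. A call with a gripper value outside its range is refused whole. The fingers move at their own pace and stop on an object; the grip force is fixed at half the most. Time passes only in rows, so rows that do not move let the fingers close. It gives the time, the measured TCP pose, the force, the opening and the grip force at its end, in the units of the state.
- manip.sense(): the state, without advancing time (a new reading comes with each control period).
- imaging.camera(name): name is "scene" or "top" or "wrist"; returns a dict with "frame" (384x512x3 uint8, blue, green, red), "z_map" (384x512 float32, mm along the optical axis (not along the pixel's ray), 0 where there is no reading), "K" (3x3 intrinsics, pixels), "k1" (the pictures are not rectified: a ray, as slopes to the right and down, at radius r is drawn at 1 + k1 r^2 times it, then the intrinsics apply), "R" (3x3) and "t" (3): a world point X has camera coordinates R X + t. Camera axes: x right, y down, z forward; pixel columns grow to the right and rows downward; lengths in mm; the calibration is good to about 2 mm. A picture is of the moment at which its call begins.
- workorder.finish_job(): hands the job in; it is judged then, once.
Trained networks look in the newest picture that a camera, given by its name, has taken for a name from the list of things; names that differ only in an ending like _2 or _b are one class to them, and where a whole thing is asked for, a point or a joint stands for the part that bears it (a point fixed in the world has none). Each returns a list of dicts, best first, with "conf" (0 to 1); they miss things now and then, are a little off and sometimes report something else, mostly with a low value. They report only what shows in the picture. A call takes as long as a camera call.
- finder.find_in(query, camera): "xyz" ([x, y, z] in mm, in world coordinates, good to about 4 mm: the middle of the surface that is visible of it).
- finder.outline_of(query, camera): "region" (384x512 bool, what is visible of it).
The state is a dict: "time": time; "qpos": joint angles; "qvel": joint speeds; "joint_torque": joint torques, N m; "eef_pos": TCP position; "tcp_rot": TCP orientation; "contact_force": force on the tool from outside, world axes, zero at the start; "ft_torque": the same for the moment, N m; "opening": finger opening in mm; "grip_force": force on a finger pad.
Only numpy, scipy, OpenCV 4.12 (cv2) and the standard library are available. Lean on these libraries where they do the work, as an engineer would, in place of code of your own. Each camera call takes 0.05 s, during which the arm holds its last target. There are 200 camera calls.

TASK

The sockets in the plywood socket well on the bench lie under four identical grey covers, three clipped down for good and one that rocks on a pivot, and nobody remembers which: press the black ribbed strips at the covers' far ends until you find the one that gives way, and press that strip down so that the cover's near end tips up. Then push the raised end on, away from the robot, until the cover stands fully open against its stop, and leave it standing there. Do it all by pressing and pushing, without gripping the cover, and leave the screwdriver, the red bit case and the screw tin where they are.

Things in the scene. Friction and masses are not known exactly. Their poses are not given: they have to be found in the camera images.
- well: Socket well: low plywood box fixed on the bench, 250 mm deep (x), 600 long (y), top 85 mm above the bench. Origin on the bench under the covers' pivot line, half-way along; x points away from the robot (within 0.2 rad), y left, z up. Four identical grey covers lie flush in its top, at y = 159, 53, -53, -159 mm. The ledges round them are flush too: 54 mm wide on the near side, 35 mm on the far side.
- strip_1 (a point): Centre of the black ribbed strip (40 mm in x, 84 in y) at the far end of the 1st cover from the left (y = 159 mm in the well), on its top, 40 mm beyond the pivot line; axes as the well's; fixed to the well. It is where to press. Below the strips the well is empty to 75 mm under the top; below the covers' near half, sockets stand 35 mm under the top.
- strip_2 (a point): The same on the 2nd cover from the left (y = 53 mm). Any of the four covers may be the one that rocks; the other three are fixed rigidly. On the one that rocks about 5 N on this point moves it: the far end sinks into the well and the near end rises. Its pivot is stiff (friction about 0.15 N m) and it stays at any angle where it is left.
- strip_3 (a point): The same on the 3rd cover from the left (y = -53 mm). A cover measures 155 mm in x, 100 in y, 9 thick (grey laminate on plywood): shut, it reaches from 93 mm before the pivot line (near edge) to 62 mm beyond it (far edge). The pivot runs along y at the well's x = 0, 4 mm under the cover's top.
- strip_4 (a point): The same on the 4th cover from the left (y = -159 mm).
- rocking_cover (a joint): Angle in rad of the one cover that rocks, whichever place it is in: 0 shut and flush (at the start), growing as its far end sinks and its near end rises; 1.35 fully open on its stop, nearly upright, near edge about 88 mm above the well's top, grey face away from the robot. Pressed at the near end it gives only to -0.05. About 0.22 kg.
- screwdriver_grip (a point): screwdriver with a blue handle, 190 mm long, lying loose on the plywood plate at the left end of the well, along the well's x; this point is in its handle. To be left alone.
- bit_case: red plastic drill bit case, 95 x 52 x 24 mm, lying loose on the plywood plate at the right end of the well; origin at the centre of its underside. To be left alone.
- screw_tin: flat round screw tin with a green lid, 58 mm in diameter, 24 mm high, standing loose on the plywood plate at the right end of the well, nearer the robot than the bit case; origin at the centre of its underside. To be left alone.

How it is judged (in metres and radians):
On the way:
1. the cover that rocks has been found and tipped by pressing its far end (value of joint rocking_cover above 0.1 rad), for 0.1 s.
At the end, for the whole second after the job is handed in: The cover that rocks stands open at more than 1.2 rad (its stop is at 1.35 rad) and at rest, and the screwdriver, bit case and screw tin are within 20 mm of where they were (value of joint rocking_cover above 1.2 rad and velocity of joint rocking_cover between -0.05 and 0.05 rad/s and distance of each of screwdriver_grip, bit_case, screw_tin from where it was at the start of the episode below 0.02 m); the robot touches nothing.
It fails at once if the screwdriver, bit case or screw tin is lifted, carried or knocked more than 20 mm from its place (distance of any of screwdriver_grip, bit_case, screw_tin from where it was at the start of the episode above 0.02 m).
It fails at once if the cover is gripped: squeezed on its face and its back at once by the fingers (contact force between the fingers and rocking_cover_c0 above 6 N and contact force between the fingers and rocking_cover_c1 above 6 N).
It also fails if it takes over 45 s, if anything falls off the work surface, if the arm or the gripper's body presses on something with over 40 N, if the wrist force passes 120 N, or if a joint passes its speed limit or range.

## Working session

There is one attempt and no reset: what is moved stays moved. The work goes in short steps, Python scripts to look and compute and a tool call to move; the robot and the scene stay as the last step left them, time stands still between calls to the robot, and variables do not carry over. Pictures are saved under pics/ and viewed, at most 10 in all, crops included, and the job is handed in when it is done.

Besides the shell and the picture viewer there is one more tool, called after "Emit:" as a command line: name --argument value ..., lists and objects as JSON in quotes. drive_tool: Moves the arm, as the interface text tells. Its arguments: {"type":"object","properties":{"moves":{"type":"array"}},"required":["moves"]}

```bash
mkdir -p pics
python3 - <<'E'
from workcell import manip, imaging, workorder, finder
import cv2,numpy as np
for c in ["top","scene"]:
    d=imaging.camera(c); cv2.imwrite(f"pics/{c}0.png",d["frame"])
    for q in ["well","strip_1","screwdriver_grip","bit_case","screw_tin"]:
        for r in finder.find_in(q,c)[:5]: print(c,q,np.round(r["xyz"]),round(r["conf"],2))
s=manip.sense(); print(s["time"],s["eef_pos"],s["tcp_rot"],s["contact_force"],s["opening"])
E
```

```text
top well [527.  34.  87.] 0.73
top strip_1 [529.  36.  88.] 0.76
top screwdriver_grip [499. 272. 110.] 0.79
top bit_case [ 627. -240.  107.] 0.72
top screw_tin [ 502. -234.  111.] 0.7
scene well [658.  42.  84.] 0.97
scene well [ 641. -235.  108.] 0.27
scene strip_1 [663.  39.  83.] 0.71
scene screwdriver_grip [512. 271. 100.] 0.74
scene bit_case [ 641. -233.  109.] 0.64
scene screw_tin [ 509. -233.  112.] 0.67
0.6 [238.20502069 684.72591382 218.63156499] [ 5.23418170e-01  3.09764025e+00 -2.50490391e-05] [0.56280326 0.66408568 0.348688  ] 92.94972206185396
```

View pics/top0.png

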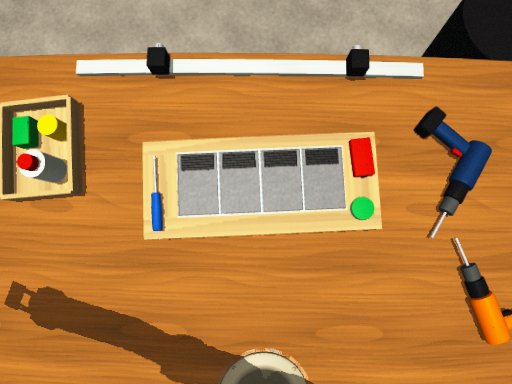

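The top view shows the well upright in the picture. The black strips are at about (199,162), (240,160), (281,158) and (322,156), with the screwdriver on the left and the bit case and tin on the right.

```bash
cat > h.py <<'E'
import cv2,numpy as np
def world(d,uv,z=None):
    """pixel -> world; by z_map, or on plane world z"""
    K=d["K"];k=d["k1"];uv=np.atleast_2d(np.float64(uv))
    n=cv2.undistortPoints(uv[:,None],K,np.array([k,0,0,0,0.]))[:,0]
    r=np.c_[n,np.ones(len(n))]
    if z is None: L=np.array([d["z_map"][int(round(v)),int(round(u))] for u,v in uv])
    else:
        c=-d["R"].T@d["t"]; rw=r@d["R"]; L=(z-c[2])/rw[:,2]
    return (r*L[:,None]-d["t"])@d["R"]
E
python3 - <<'E'
from workcell import imaging
from h import *
d=imaging.camera("top"); f=d["frame"]
m=np.zeros(f.shape[:2],np.uint8); m[146:175,178:343]=(f.max(2)<75)[146:175,178:343]
n,l,st,c=cv2.connectedComponentsWithStats(cv2.morphologyEx(m,cv2.MORPH_CLOSE,np.ones((3,3),np.uint8)))
k=[i for i in range(1,n) if st[i,4]>80]; print(st[k],c[k])
P=world(d,c[k],85); P=P[np.argsort(-P[:,1])]; print(P.round(1))
v=P[-1]-P[0]; print("yaw",np.arctan2(v[0],-v[1]), np.linalg.norm(v))
print("z",world(d,[(199,190),(240,190),(281,190),(322,185)])[:,2])
E
```

```text
[[305 149  33  16 464]
 [264 151  33  16 470]
 [223 153  33  15 461]
 [181 155  33  16 452]] [[321.51077586 156.23491379]
 [280.21489362 158.27234043]
 [238.71800434 160.12147505]
 [197.3340708  161.85840708]]
[[ 613.8  174.6   85. ]
 [ 619.3   69.1   85. ]
 [ 625.2  -36.4   85. ]
 [ 631.7 -142.    85. ]]
yaw 0.05655384040969953 317.12863265720557
z [84.71170819 84.94931829 84.23610802 83.33455214]
```

Emit:
drive_tool --moves '[[[0, 31, -42, 0, 0.08], [0, 31, -42, 0, 0.08], [0, 31, -43, 0, 0.08], [0, 31, -43, 0, 0.08], [0, 31, -43, 0, 0.07]]]'

```text
time: 1.27
eef_pos: [394.2, 470.4, 218.8]
tcp_rot: [-0.091, 3.14, 0.001]
contact_force: [-0.5, 0.1, 0.6]
opening: 47.4
grip_force: 0.0
```

Emit:
drive_tool --moves '[[[0, 31, -43, 0, 0], [0, 31, -43, 0, 0], [0, 31, -43, 0, 0], [0, 31, -43, 0, 0], [0, 31, -43, 0, 0]]]'

```text
time: 1.9
eef_pos: [549.2, 255.4, 218.9]
tcp_rot: [-0.087, 3.14, 0.001]
contact_force: [-1.2, -0.1, 0.2]
opening: 1.2
grip_force: 0.0
```

Emit:
drive_tool --moves '[[[0, 31, -42, 0, 0], [0, 31, -40, 0, 0], [0, 0, 0, -50, 0], [0, 0, 0, -40, 0], [0, 0, 0, 0, 0]]]'

```text
time: 2.52
eef_pos: [608.6, 174.1, 126.2]
tcp_rot: [0.087, -3.135, 0.002]
contact_force: [-1.1, 0.0, -0.3]
opening: 0.5
grip_force: 0.0
```

Emit:
drive_tool --moves '[[[0, 1, 0, -20, 0], [0, 0, 0, -15, 0], [0, 0, 0, -4, 0], [0, 0, 0, -3, 0], [0, 0, 0, 0, 0]]]'

```text
time: 3.15
eef_pos: [611.4, 174.8, 87.0]
tcp_rot: [-0.087, 3.14, 0.0]
contact_force: [0.4, 0.3, 0.1]
opening: 0.1
grip_force: 0.0
```

Emit:
drive_tool --moves '[[[0, 0, 0, -3, 0], [0, 0, 0, -3, 0], [0, 0, 0, 0, 0], [0, 0, 0, 0, 0]]]'

```text
time: 3.65
eef_pos: [611.8, 174.9, 85.2]
tcp_rot: [-0.086, 3.138, 0.001]
contact_force: [-11.3, -3.5, 41.9]
opening: 0.7
grip_force: 21.0
```

Strip 1 is rigid: 42 N with no travel. Next is strip 2.

Emit:
drive_tool --moves '[[[0, 0, 0, 24, 0], [0, 3, -53, 0, 0], [0, 3, -53, 0, 0], [0, 0, 0, -10, 0], [0, 0, 0, -8, 0]]]'

```text
time: 4.28
eef_pos: [617.3, 69.1, 86.4]
tcp_rot: [-0.086, 3.14, 0.001]
contact_force: [0.6, 0.1, 0.8]
opening: 0.2
grip_force: 0.0
```

Emit:
drive_tool --moves '[[[0, 0, 0, -3, 0], [0, 0, 0, -3, 0], [0, 0, 0, 0, 0], [0, 0, 0, 0, 0]]]'

```text
time: 4.78
eef_pos: [617.4, 69.8, 80.6]
tcp_rot: [-0.089, 3.14, 0.0]
contact_force: [-0.0, -0.8, 1.9]
opening: 0.8
grip_force: 1.1
```

Strip 2 gives way, so I'm pressing it down further.

Emit:
drive_tool --moves '[[[0, 0, 0, -5, 0], [0, -1, 0, -5, 0], [0, -1, 0, -5, 0], [0, -1, 0, -5, 0], [0, 0, 0, -5, 0]]]'

```text
time: 5.4
eef_pos: [615.1, 70.1, 56.1]
tcp_rot: [-0.088, 3.138, 0.002]
contact_force: [0.5, -1.0, 5.9]
opening: 0.4
grip_force: 2.4
```

Run:
```python
from workcell import imaging,manip
import cv2
cv2.imwrite("pics/s1.png",imaging.camera("scene")["frame"])
s=manip.sense();print(s["eef_pos"],s["contact_force"])
```

```text
[614.94440342  70.0669081   55.4610481 ] [1.84963914 0.81137975 4.43865336]
```

View pics/s1.png

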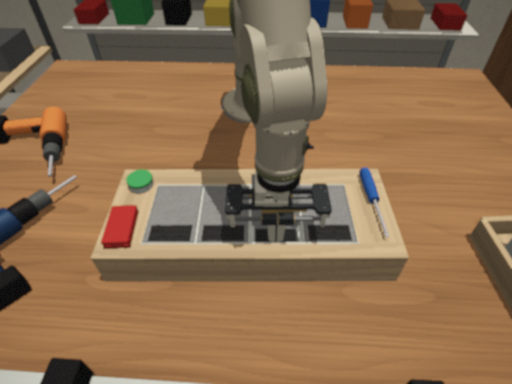

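The gripper is over the second cover, at about (280,205). The tin, case and screwdriver are undisturbed. I'll retract, go to the near side and then look.

Emit:
drive_tool --moves '[[[0, 0, 0, 40, 0], [0, 0, 0, 45, 0], [0, 0, 0, 45, 0], [0, -40, -3, 5, 0], [0, -45, -3, 0, 0]]]'

```text
time: 6.08
eef_pos: [528.6, 63.6, 191.1]
tcp_rot: [-0.088, 3.139, 0.001]
contact_force: [-0.0, -0.7, -0.3]
opening: 0.4
grip_force: 0.0
```

Emit:
drive_tool --moves '[[[0, -45, -3, 0, 0], [0, -20, 0, 0, 0], [0, 0, 0, 0, 0]]]'

```text
time: 6.45
eef_pos: [463.0, 60.2, 190.8]
tcp_rot: [0.089, -3.14, -0.0]
contact_force: [-0.1, 0.5, 0.2]
opening: 0.2
grip_force: 0.0
```

Run:
```python
from workcell import imaging,manip
from h import *
d=imaging.camera("scene");f=d["frame"]
cv2.imwrite("pics/s2.png",cv2.resize(f[120:300,80:420],None,fx=2,fy=2))
s=manip.sense();print(s["eef_pos"],s["contact_force"])
v,u=np.mgrid[150:280:2,90:410:2];uv=np.c_[u.ravel(),v.ravel()]
P=world(d,uv); w=(P-[579.4,66.8,81]); c,s=np.cos(.0565),np.sin(.0565)
x=w[:,0]*c+w[:,1]*s; y=-w[:,0]*s+w[:,1]*c; z=w[:,2]
k=(abs(y)<45)&(x>-100)&(x<0)&(z>8)&(z<105)
for a,b,e in sorted(zip(x[k],y[k],z[k]))[::6]: print(*np.round([a,b,e]))
```

```text
[464.54019955  60.3654538  190.8582905 ] [ 1.13069801  0.38141948 -0.0083469 ]
-61.0 23.0 68.0
-52.0 26.0 71.0
-51.0 -43.0 72.0
-50.0 18.0 72.0
-50.0 14.0 73.0
-49.0 18.0 68.0
-48.0 26.0 68.0
-48.0 2.0 69.0
-47.0 -19.0 70.0
-46.0 43.0 65.0
-45.0 -6.0 66.0
-45.0 35.0 61.0
-44.0 -2.0 62.0
-43.0 -10.0 62.0
-43.0 -6.0 63.0
-42.0 -15.0 64.0
-41.0 -19.0 59.0
-40.0 26.0 59.0
-40.0 -6.0 60.0
-39.0 -39.0 55.0
-38.0 18.0 56.0
-37.0 22.0 56.0
-37.0 30.0 57.0
-36.0 39.0 52.0
-35.0 10.0 53.0
-35.0 26.0 53.0
-34.0 18.0 54.0
-33.0 -31.0 49.0
-33.0 -43.0 50.0
-32.0 2.0 50.0
-31.0 -39.0 51.0
-30.0 -31.0 46.0
-30.0 -6.0 46.0
-29.0 -15.0 48.0
-28.0 26.0 48.0
-27.0 -27.0 43.0
-27.0 -2.0 43.0
-27.0 14.0 44.0
-25.0 -31.0 39.0
-25.0 -15.0 40.0
-24.0 -43.0 41.0
-23.0 6.0 42.0
-23.0 -19.0 36.0
-22.0 -43.0 37.0
-22.0 -15.0 37.0
-21.0 -39.0 32.0
-20.0 22.0 39.0
-19.0 22.0 34.0
-19.0 -2.0 34.0
-18.0 -27.0 35.0
-17.0 18.0 30.0
-16.0 -43.0 31.0
-16.0 -35.0 32.0
-15.0 27.0 26.0
-14.0 -10.0 27.0
-14.0 -15.0 28.0
-13.0 -6.0 23.0
-12.0 14.0 23.0
-11.0 10.0 24.0
-11.0 -19.0 25.0
-10.0 -6.0 20.0
-9.0 10.0 20.0
-9.0 -39.0 21.0
-8.0 2.0 22.0
-7.0 -27.0 17.0
-6.0 35.0 17.0
-6.0 39.0 18.0
-5.0 6.0 13.0
-4.0 -6.0 14.0
-4.0 19.0 14.0
-3.0 39.0 15.0
-2.0 39.0 10.0
-1.0 2.0 11.0
-0.0 -6.0 12.0
```

View pics/s2.png

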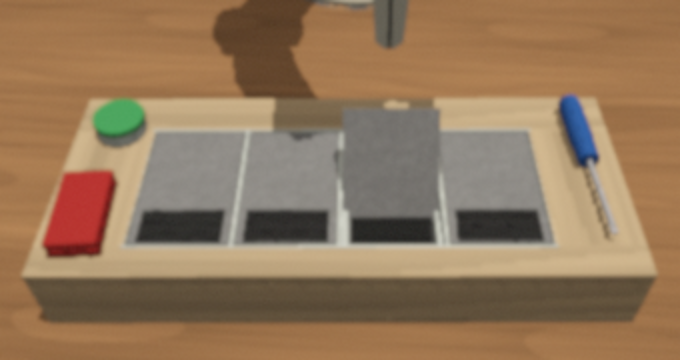

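The cover stands at about 0.9 rad. Its raised edge shows at the crop's (390,108), 70 mm above the pivot and 58 mm before it. I'll lower in front of it and push.

Emit:
drive_tool --moves '[[[0, 0, 0, -35, 0], [0, 0, 0, -30, 0], [0, 20, 1, 0, 0], [0, 15, 1, 0, 0], [0, 8, 1, 0, 0]]]'

```text
time: 7.12
eef_pos: [509.0, 63.0, 125.6]
tcp_rot: [-0.086, 3.139, 0.001]
contact_force: [-1.0, -0.1, 0.1]
opening: 0.5
grip_force: 0.0
```

Emit:
drive_tool --moves '[[[0, 7, 0, 3, 0], [0, 7, 1, 3, 0], [0, 6, 0, 3, 0], [0, 6, 0, 3, 0], [0, 5, 1, 3, 0]]]'

```text
time: 7.75
eef_pos: [538.7, 64.5, 140.9]
tcp_rot: [-0.086, 3.14, -0.0]
contact_force: [-1.8, -0.9, -1.1]
opening: 0.5
grip_force: 0.8
```

Emit:
drive_tool --moves '[[[0, 3, 0, 0, 0], [0, 3, 0, 0, 0], [0, 2, 0, 0, 0], [0, 0, 0, 0, 0]]]'

```text
time: 8.25
eef_pos: [546.5, 64.8, 140.6]
tcp_rot: [-0.087, 3.14, 0.0]
contact_force: [-0.2, -0.2, 0.5]
opening: 0.4
grip_force: 0.5
```

Emit:
drive_tool --moves '[[[0, 2, 0, 0, 0], [0, 2, 0, 0, 0], [0, 0, 0, 0, 0]]]'

```text
time: 8.62
eef_pos: [546.8, 64.7, 140.3]
tcp_rot: [0.087, -3.134, 0.001]
contact_force: [-12.7, 1.2, 10.1]
opening: 0.4
grip_force: 6.3
```

The force rose to 13 N, so the cover is on its stop. I'll back off and check.

Emit:
drive_tool --moves '[[[0, -10, 0, 0, 0], [0, -30, -2, 0, 0], [0, -50, -3, 0, 0], [0, 0, 0, 40, 0], [0, 0, 0, 0, 0]]]'

```text
time: 9.25
eef_pos: [461.7, 60.1, 182.8]
tcp_rot: [-0.086, 3.135, 0.002]
contact_force: [0.5, 0.4, -0.2]
opening: 0.6
grip_force: 0.0
```

Run:
```python
from workcell import imaging,manip,finder
from h import *
d=imaging.camera("scene");f=d["frame"]
cv2.imwrite("pics/s3.png",cv2.resize(f[120:300,80:420],None,fx=2,fy=2))
s=manip.sense();print(s["time"],s["eef_pos"],s["contact_force"])
v,u=np.mgrid[140:280:2,90:410:2];P=world(d,np.c_[u.ravel(),v.ravel()])
w=P-[579.4,66.8,81]; c,s=np.cos(.0565),np.sin(.0565)
x=w[:,0]*c+w[:,1]*s; y=-w[:,0]*s+w[:,1]*c; z=w[:,2]
k=(abs(y)<45)&(x>-60)&(x<20)&(z>15)&(z<85)
print(k.sum(),"angle",np.pi/2-np.arctan(-np.polyfit(z[k],x[k],1)[0]))
for q in ["screwdriver_grip","bit_case","screw_tin"]: print(q,[np.round(r["xyz"]) for r in finder.find_in(q,"scene")[:1]])
```

```text
9.3 [461.49094711  59.96023771 181.74221312] [-0.5071581   1.07743179  0.0856626 ]
334 angle 1.3512180663562547
screwdriver_grip [array([510., 270., 100.])]
bit_case [array([ 641., -232.,  110.])]
screw_tin [array([ 513., -233.,  109.])]
```

View pics/s3.png

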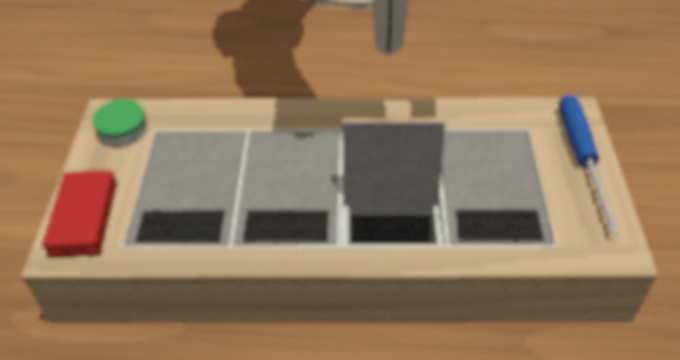

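The cover stands at 1.35 rad (crop (392,165)), the gripper is clear of it, and the loose things are where they were.

```bash
python3 -c "
from workcell import workorder
print(workorder.finish_job())"
```

```text
the job is handed in; nothing more can be done
None
```

The 2nd cover from the left was the one that rocks; it now stands open on its stop at a measured 1.35 rad, the screwdriver, bit case and screw tin are where they were, and the job is handed in (no verdict was returned).

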